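# Index the rotary assembly table to the tall cup and lock it

### The arm

A 6-joint arm with a two-finger parallel gripper is mounted at the origin on the work surface; the furniture and walls round the work are solid. World frame = base frame: x ahead of the robot, y to its left, z up, the work surface at z = 0. Lengths are in m, angles in rad, forces in N, time in s.
With the tool pointing down it reaches from about 0.25 to 0.725 m from the base axis. Payload 9.7 kg.
Tool frame: the origin (TCP) lies at the very end of the fingers, on their centre line; the grasp point (between the pads) lies 19 mm behind it; z points along the fingers, y is the direction in which the jaws open and shut (so a half turn about z gives the same grasp; the last joint's range is limited). The gripper opens to 85 mm and grips with 20 to 120 N. Pads are 22 mm wide; open, the fingers measure 114 mm over their backs; the gripper's body (76 mm by 85 mm) begins 54 mm behind the grasp point. The pads swing forward as they close: fully open they stand 13 mm farther back than shut.
Start: joints at [-1.326, 0.087, 0.176, 1.66, 0, 1.571], TCP at [0.133, -0.534, 0.231] pointing down, gripper open.
Joint ranges: [-3.13, 3.13], [-0.85, 1.81], [-1.15, 1.24], [-2.2, 2.28], [-1.44, 1.52], [-3.14, 3.14]. Speed limits (rad/s): [2.22, 2.22, 2.57, 3.14, 3.14, 3.14].

### API

Orientations are given as a 3x3 rotation matrix whose columns are the frame's x, y, z axes.
In Python, from workcell import r gives the robot as it stands. Calls block until the motion is done:
- r.move_pose(position, orientation): joint-space move of the TCP to a pose.
- r.movel(position, rot=None, max_speed=0.15, contact_N=None): straight line of the TCP; rot=None keeps the orientation; max_speed is the mean speed in m/s. With contact_N (N) it stops when the force on the tool has changed by that much, and returns True; else False.
- r.movej(angles): joint-space move.
- r.set_gripper(opening, force=None): opening from 0.0 (shut) to 1.0 (fully open); force is the grip in N (None keeps the last); returns when the fingers have stopped.
- r.dwell(seconds).
- r.inverse_kinematics(position, orientation): joint angles nearest the present ones, or None.
- r.get_state(): the state.
- r.snapshot(name): name is "side" or "top" or "wrist"; returns a dict with "pixels" (420x560x3 uint8, red, green, blue), "fx", "fy", "cx", "cy" (pixels), "k1" (the pictures are not rectified: a ray, as slopes to the right and down, at radius r is drawn at 1 + k1 r^2 times it, then the intrinsics apply), "cam_to_world" (4x4, takes a point from camera to world coordinates). Camera axes: x right, y down, z forward; pixel columns grow to the right and rows downward; lengths in m; the calibration is good to about 2 mm. A picture is of the moment at which its call begins. There is no depth.
A pose or a line that the arm cannot do raises r.PlanningError and nothing moves.
- r.hand_in(): hands the job in, once; it reports no verdict.
The state is a dict: "t": time; "joints": joint angles; "joint_velocities": joint speeds; "effort": joint torques, N m; "ee_pos": TCP position; "orientation": TCP orientation; "ft_force": force on the tool from outside, world axes, zero at the start; "moment": the same for the moment, N m; "width": opening from 0.0 (shut) to 1.0 (fully open).
Only numpy, scipy, OpenCV 4.12 (cv2) and the standard library are available. Lean on these libraries where they do the work, as an engineer would, in place of code of your own. Each camera call takes 0.05 s, during which the arm holds its last target.

### The job

Turn the rotary index table counter-clockwise (seen from above) by pushing the studs on its rim until the one tall cup has come to the pointer at the front and its ear has just clicked past the spring bolt. Then turn the table back until that ear stops against the bolt and press it home firmly, with about 12 N for a moment (jamming it with over 20 N would bend the bolt); finally, with the table still home, swing the clamp lever fully round to its stop to lock the table. Keep all cups standing in their nests and leave the other things on the bench where they are.

Things in the scene. Friction and masses are not known exactly. Their poses are not given: they have to be found in the camera images.
- index_base: Fixed round grey cast base of the index table, on a 116 mm foot, with a 188 mm flange at z = 30 to 42 mm; its place and yaw vary. Origin on the bench at the turning axis of the table; z up; -x points to the front, where a small steel arrow (top at z = 86 mm, 107 to 121 mm from the axis) points at the axis. Outriggers: front left for the spring bolt, right rear for the clamp lever.
- index_disc: The turntable, same origin and axis as the base, z up. Plate 176 mm across, top at z = 90 mm. Friction about 2.5 N at the rim. At 0, 60 .. 300 degrees of its own frame (from +x, counter-clockwise), 56 mm from the axis, six ring nests 52 mm across, 8 mm high; five hold a cup. With a nest at the pointer its yaw to the base is within 8 degrees of a multiple of 60 degrees. Starts 31 to 47 degrees short of one.
- stud_30 (a point): Top of the stud at 30 degrees of the disc's frame. Six alike at 30, 90 .. 330 degrees, midway between the nests: upright steel pins, 12 mm thick, 92 mm from the axis, z = 89 to 130 mm, each on an ear of the rim: steel, 18 mm wide, out to 104 mm from the axis, z = 73 to 89 mm.
- index_bolt (a joint): Bevelled spring bolt in a dark block on the front left outrigger (top z = 93 mm, 114 to 180 mm from the axis), pointing inward at about 150 degrees of the base's frame. Value (m): pushed outward against its spring of 3 to 6 N; 0 = fully out, about 0.013 as an ear rides over it. Counter-clockwise an ear pushes its bevel aside (6 to 12 N at the stud), then it snaps back; clockwise its square side stops the ear.
- ear_a (a point): Point on the clockwise (trailing) face of the ear at 150 degrees of the disc's frame, 98 mm from the axis, z = 81 mm; this face seats on the bolt when the nest at 180 degrees is in front. The bolt's block may be set up to 8 degrees (14 mm at the ears) to either side of the place where a seated nest stands exactly at the pointer; that setting is not measured: it has to be felt.
- ear_b (a point): The same on the ear at 90 degrees: seats when the nest at 120 degrees is in front.
- ear_c (a point): The same on the ear at 30 degrees: seats when the nest at 60 degrees is in front.
- front_spot (a point): Point of the base 56 mm in front of the axis at z = 90 mm, where the nest at the pointer has its centre.
- tall_cup: The only tall cup: plain turned steel, 32 mm across and 34 mm high, 110 g, loose in a nest (5 mm of play). Origin at the centre of its underside. At the start it is in the nest at 180, 120 or 60 degrees of the disc's frame.
- short_cup_1: Short wide turned steel cup, 38 mm across and 26 mm high, loose in a nest. Origin at the centre of its underside.
- short_cup_2: As short_cup_1.
- short_cup_3: As short_cup_1.
- short_cup_4: As short_cup_1.
- clamp_lever (a joint): Angle (rad) of the cam clamp lever on the right rear outrigger: 0 to 0.3 = open, pointing outward to the right; 1.6 = on its stop, pointing to the rear, locked. It swings counter-clockwise seen from above. From about 0.7 its cam presses the brake shoe on the disc's flange and it goes stiffer (2 to 6 N at the knob); past about 1.53 it is over centre and stays shut.
- clamp_shoe (a joint): Travel (m) of the small rubber-faced brake shoe between the lever's cam and the disc's flange: 0 = clear of the disc, 0.003 = bearing on it. Driven by the lever only; it moves straight in and does not turn the disc.
- clamp_knob (a point): Centre of the black upright knob at the end of the lever, 68 mm from its pivot; this point is at z = 128 mm, 6 mm under the knob's top; the knob is 17 mm thick and stands from z = 98 to 134 mm on the lever bar (12 mm wide, z = 92 to 99 mm).
- clamp_pivot (a point): Point on the pivot axis of the lever, z = 100 mm, 122 mm from the turntable's axis, at about 300 degrees of the base's frame.
- spanner_13: Bystander: 172 mm steel spanner lying on the bench. Origin at the middle of its underside. Beyond it, at about x = 0.49, y = 0.23 m, a fixed black tube stands 0.86 m high on a jig plate: swing the arm round inside it.
- tape_measure: Bystander: yellow tape measure, 64x69x32 mm. (A fixed clamp fixture, up to 185 mm high at about x = 0.30, y = -0.18 m, stands between the robot and the index table.)
- wing_nut: Bystander: steel wing nut, 41 mm wide.
- plastic_bolt: Bystander: white plastic bolt, 83 mm long, lying.
Mind the look-alikes: they are no part of the job. Leave any purple or red look-alike of the short_cup_4 alone.

How it is judged:
On the way, in this order (a step that is already met when the one before it is completed fails the run):
1. the tall cup is at the pointer, its ear past the bolt and the bolt sprung back (horizontal distance between tall_cup and front_spot below 0.05 m and ((x of ear_a in the frame of index_bolt between -0.052 and -0.005 m and y of ear_a in the frame of index_bolt between -0.01 and 0.025 m) or (x of ear_b in the frame of index_bolt between -0.052 and -0.005 m and y of ear_b in the frame of index_bolt between -0.01 and 0.025 m) or (x of ear_c in the frame of index_bolt between -0.052 and -0.005 m and y of ear_c in the frame of index_bolt between -0.01 and 0.025 m)) and value of joint index_bolt below 0.0025 m), for 0.1 s.
2. the ear of the tall cup's nest is pressed back against the bolt with 7 to 18 N (horizontal distance between tall_cup and front_spot below 0.018 m and ((x of ear_a in the frame of index_bolt between -0.0085 and -0.005 m and y of ear_a in the frame of index_bolt between -0.01 and 0.025 m) or (x of ear_b in the frame of index_bolt between -0.0085 and -0.005 m and y of ear_b in the frame of index_bolt between -0.01 and 0.025 m) or (x of ear_c in the frame of index_bolt between -0.0085 and -0.005 m and y of ear_c in the frame of index_bolt between -0.01 and 0.025 m)) and contact force between index_disc and index_bolt between 7 and 18 N), for 0.2 s.
3. the clamp lever is on its stop and its shoe bears on the disc, the ear still home (horizontal distance between tall_cup and front_spot below 0.018 m and ((x of ear_a in the frame of index_bolt between -0.0085 and -0.005 m and y of ear_a in the frame of index_bolt between -0.01 and 0.025 m) or (x of ear_b in the frame of index_bolt between -0.0085 and -0.005 m and y of ear_b in the frame of index_bolt between -0.01 and 0.025 m) or (x of ear_c in the frame of index_bolt between -0.0085 and -0.005 m and y of ear_c in the frame of index_bolt between -0.01 and 0.025 m)) and value of joint clamp_lever above 1.54 rad and contact force between clamp_shoe and index_disc above 20 N), for 0.2 s.
At the end, for the whole second after the job is handed in: Tall cup within 18 mm of the front spot, its ear within 1.5 mm of the sprung-out bolt, clamp lever on its stop (past 1.54 rad), its shoe bearing on the disc with over 20 N, disc at rest, all cups upright in their nests (tilt below 0.12 rad, undersides above z = 85 mm) (all of step 3 and value of joint index_bolt below 0.0025 m and angular speed of index_disc below 0.02 rad/s and angle between each of tall_cup, short_cup_1, short_cup_2, short_cup_3, short_cup_4's own z axis and vertical below 0.12 rad and height (world z) of each of tall_cup, short_cup_1, short_cup_2, short_cup_3, short_cup_4 above 0.085 m); the robot touches nothing.
It fails at once if the ear is jammed back against the square side of the bolt with more than 20 N (((x of ear_a in the frame of index_bolt between -0.01 and -0.005 m and y of ear_a in the frame of index_bolt between -0.01 and 0.025 m) or (x of ear_b in the frame of index_bolt between -0.01 and -0.005 m and y of ear_b in the frame of index_bolt between -0.01 and 0.025 m) or (x of ear_c in the frame of index_bolt between -0.01 and -0.005 m and y of ear_c in the frame of index_bolt between -0.01 and 0.025 m)) and contact force between index_disc and index_bolt above 20 N).
It fails at once if a cup is tipped or lifted out of its nest (angle between any of tall_cup, short_cup_1, short_cup_2, short_cup_3, short_cup_4's own z axis and vertical above 0.35 rad or height (world z) of any of tall_cup, short_cup_1, short_cup_2, short_cup_3, short_cup_4 above 0.1 m).
It fails at once if a bystander is pushed more than 20 mm (distance of any of spanner_13, tape_measure, wing_nut, plastic_bolt from where it was at the start of the episode above 0.02 m).
It also fails if it takes over 64 s, if anything falls off the work surface, if the arm or the gripper's body presses on something with over 40 N, if the wrist force passes 120 N, or if a joint passes its speed limit or range.

## Working session

There is one attempt and no reset: what is moved stays moved. The work goes in short steps, each a Python script; the robot and the scene stay as the last script left them, time stands still between calls to the robot, and variables do not carry over. Pictures are saved under pics/ and viewed, and the job is handed in when it is done.

```bash
mkdir -p pics; ls; cat > h.py <<'E'
import numpy as np,cv2
from workcell import r
def snap(n,f):
    s=r.snapshot(n); cv2.imwrite('pics/'+f,s['pixels'][:,:,::-1].copy()); np.save('pics/'+f+'.npy',s,allow_pickle=True); return s
def load(f): return np.load('pics/'+f+'.npy',allow_pickle=True).item()
def ray(s,u,v):
    K=np.array([[s['fx'],0,s['cx']],[0,s['fy'],s['cy']],[0,0,1.]])
    p=cv2.undistortPoints(np.array([[[u,v]]],float),K,np.array([s['k1'],0,0,0,0.]))[0,0] if 0 else None
    xd=np.array([(u-s['cx'])/s['fx'],(v-s['cy'])/s['fy']]); x=xd.copy()
    for _ in range(30): x=xd/(1+s['k1']*(x@x))
    T=np.array(s['cam_to_world']); d=T[:3,:3]@np.array([x[0],x[1],1]); return T[:3,3],d
def onz(s,u,v,z):
    o,d=ray(s,u,v); return o+d*(z-o[2])/d[2]
def proj(s,P):
    T=np.array(s['cam_to_world']); p=T[:3,:3].T@(np.array(P)-T[:3,3]); x=p[:2]/p[2]; x=x*(1+s['k1']*(x@x)); return np.array([s['fx']*x[0]+s['cx'],s['fy']*x[1]+s['cy']])
E
python3 - <<'E'
from h import *
for n in ['side','top','wrist']:
    s=snap(n,n+'0.png'); print(n,s['fx'],s['k1'],np.round(s['cam_to_world'],3).tolist())
st=r.get_state(); print(st['t'],st['ee_pos'],st['orientation'],st['ft_force'],st['width'])
E
```

```text
pics
side 427.7108912783296 -0.04188718869985408 [[0.999, -0.027, 0.025, 0.448], [-0.033, -0.351, 0.936, -1.024], [-0.016, -0.936, -0.351, 0.45], [0.0, 0.0, 0.0, 1.0]]
top 529.6369431740985 0.06120901191299984 [[-0.022, -0.996, 0.089, 0.349], [-1.0, 0.023, 0.008, -0.141], [-0.009, -0.089, -0.996, 1.54], [0.0, 0.0, 0.0, 1.0]]
wrist 309.95212311784434 -0.06319708458463925 [[0.243, -0.922, -0.3, 0.21], [-0.97, -0.231, -0.075, -0.513], [-0.0, 0.31, -0.951, 0.374], [0.0, 0.0, 0.0, 1.0]]
0.15 [ 0.1332664  -0.53344082  0.23076   ] [[ 9.70173964e-01  2.42409614e-01 -2.40594710e-04]
 [ 2.42409733e-01 -9.70173499e-01  9.50514812e-04]
 [-3.00468302e-06 -9.80487222e-04 -9.99999519e-01]] [ 0.12799594  0.67691295 -0.43557802] 1.000399930483701
```

View pics/side0.png

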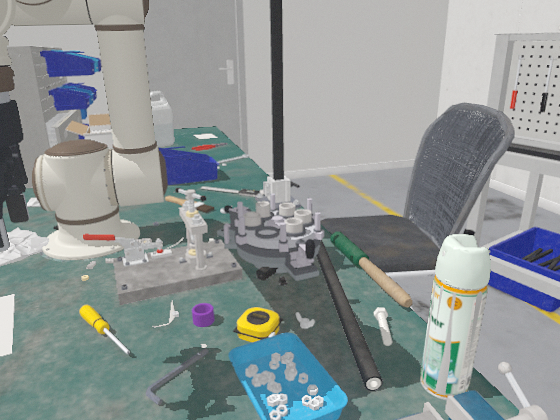

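View pics/top0.png

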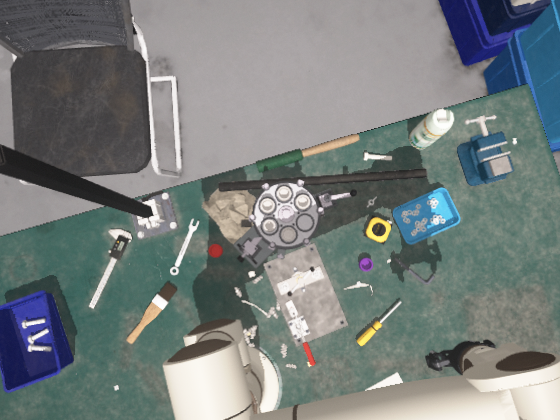

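View pics/wrist0.png

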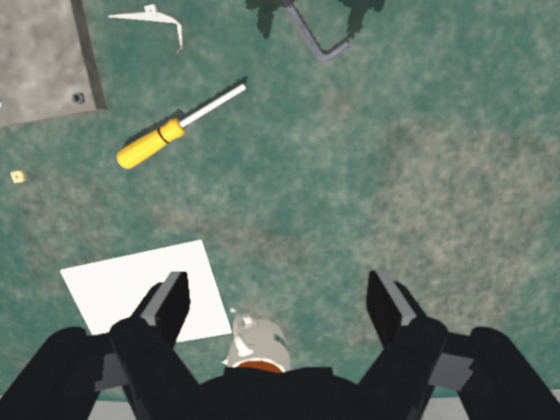

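```bash
python3 - <<'E'
import cv2
a=cv2.imread('pics/top0.png'); cv2.imwrite('pics/top0z.png',cv2.resize(a[165:285,215:375],None,fx=5,fy=5,interpolation=cv2.INTER_CUBIC))
a=cv2.imread('pics/side0.png'); cv2.imwrite('pics/side0z.png',cv2.resize(a[165:285,190:350],None,fx=5,fy=5,interpolation=cv2.INTER_CUBIC))
E
```

```text
(no output)
```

View pics/top0z.png

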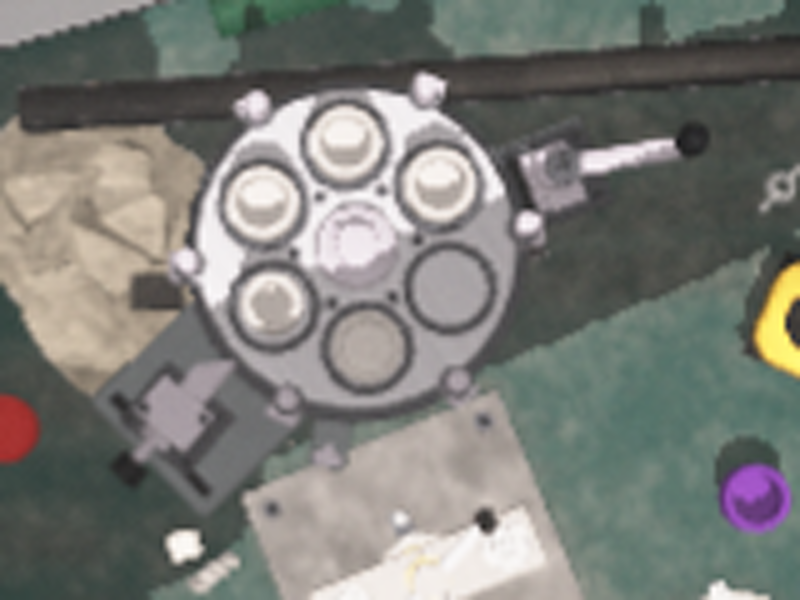

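View pics/side0z.png

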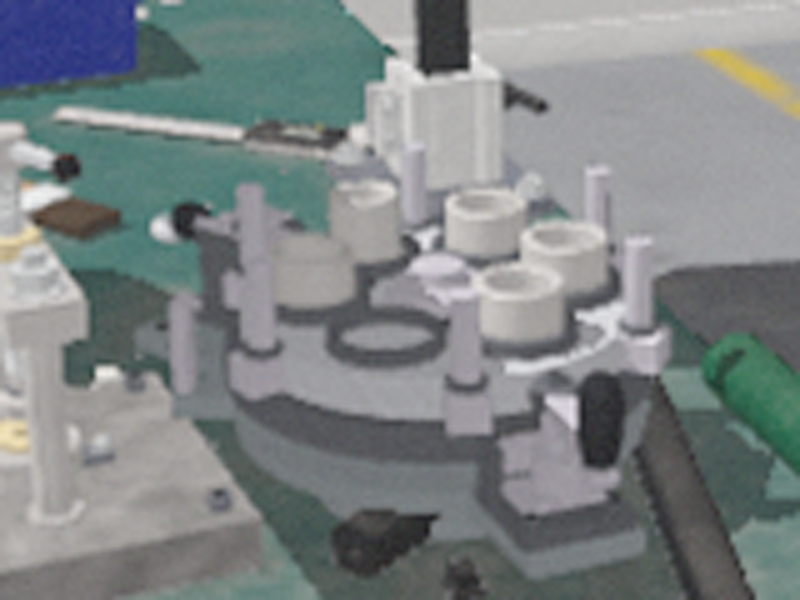

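The tall cup is the narrower one at zoomed top (270,300), confirmed by the side view at (365,220). It sits one nest short of the pointer, which is at (330,455). The knob is at (692,138) and the studs at (428,88), (530,228), (457,383), (288,398), (185,262) and (253,106). The purple and red rings are look-alikes. Next I'll locate the axis and yaws.

```bash
cat > loc.py <<'E'
from h import *
from scipy.optimize import least_squares
def fit(P,r=.092):  # studs ccw ordered -> centre, angle mod 60
    P=np.array(P)[:,:2]
    def f(q):
        A=q[2]+np.arange(6)*np.pi/3
        return (P-np.c_[q[0]+r*np.cos(A),q[1]+r*np.sin(A)]).ravel()
    c=P.mean(0); a0=np.arctan2(*(P[0]-c)[::-1])
    q=least_squares(f,[*c,a0]); return q.x,np.abs(q.fun).max()
E
python3 - <<'E'
from loc import *
s=load('top0.png')
Z=lambda u,v:(215+u/5-.4,165+v/5-.4)
st=[(530,222),(430,84),(255,100),(183,257),(288,394),(457,377)]  # ccw in image
P=[onz(s,*Z(*p),.13) for p in st]
q,e=fit(P); print('studs',np.round(P,4)[:,:2].tolist(),q,np.degrees(q[2]),e)
k=onz(s,*Z(692,136),.134); pv=onz(s,*Z(562,163),.105); ptr=onz(s,*Z(330,455),.086); bl=onz(s,*Z(215,370),.09); tc=onz(s,*Z(270,300),.12)
c=q[:2]
for n,p in dict(knob=k,piv=pv,ptr=ptr,bolt=bl,tall=tc).items():
    d=p[:2]-c; print(n,np.round(p[:2],4),np.hypot(*d),np.degrees(np.arctan2(d[1],d[0])))
for n in [k-pv]: print(np.hypot(*n[:2]),np.degrees(np.arctan2(n[1],n[0])))
E
```

```text
studs [[0.4854, -0.2444], [0.561, -0.1929], [0.5545, -0.0988], [0.4708, -0.0586], [0.3964, -0.1132], [0.4035, -0.2032]] [ 0.47859239 -0.15186708 -1.49334507] -85.56236989374055 0.0015105604100621312
knob [ 0.5291 -0.3317] 0.1867617503040167 -74.31870047145298
piv [ 0.5196 -0.2646] 0.11993424449434374 -69.98142075823151
ptr [ 0.3641 -0.1346] 0.1158007130125405 171.4341275322746
bolt [ 0.4118 -0.0727] 0.10356665563708405 130.17609822247402
tall [ 0.4474 -0.1044] 0.05679994774618685 123.30170402473037
0.06778061372588909 -82.0090319333979
```

```bash
cat >> h.py <<'E'
def rotin(a,flip=1): # tool down, jaws tangential at angle a, tool x inward (flip=1)/outward
    x=-flip*np.array([np.cos(a),np.sin(a),0]); z=np.array([0,0,-1.]); return np.c_[x,np.cross(z,x),z]
E
python3 - <<'E'
from loc import *
c=np.array([.4786,-.1519])
for fl in (1,-1):
  for ad in (-26,0,30,40):
    a=np.radians(ad); p=[*(c+.092*np.array([np.cos(a),np.sin(a)])),.106]
    for z in (.106,.28):
      p[2]=z; j=r.inverse_kinematics(p,rotin(a,fl)); print(fl,ad,z,None if j is None else np.round(j,2))
E
```

```text
1 -26 0.106 [-0.33  0.18  0.04  1.43  0.    0.12]
1 -26 0.28 [-0.33  0.22  0.42  1.77  0.    0.12]
1 0 0.106 [-0.26  0.17  0.03  1.43  0.   -0.26]
1 0 0.28 [-0.26  0.21  0.41  1.77  0.   -0.26]
1 30 0.106 [-0.19  0.12 -0.03  1.42  0.   -0.71]
1 30 0.28 [-0.19  0.16  0.35  1.76  0.   -0.71]
1 40 0.106 [-0.17  0.09 -0.06  1.42  0.   -0.87]
1 40 0.28 [-0.17  0.13  0.32  1.76  0.   -0.87]
-1 -26 0.106 [-0.33  0.18  0.04  1.43  0.   -3.02]
-1 -26 0.28 [-0.33  0.22  0.42  1.77  0.   -3.02]
-1 0 0.106 [-0.26  0.17  0.03  1.43  0.    2.88]
-1 0 0.28 [-0.26  0.21  0.41  1.77  0.    2.88]
-1 30 0.106 [-0.19  0.12 -0.03  1.42  0.    2.43]
-1 30 0.28 [-0.19  0.16  0.35  1.76  0.    2.43]
-1 40 0.106 [-0.17  0.09 -0.06  1.42  0.    2.28]
-1 40 0.28 [-0.17  0.13  0.32  1.76  0.    2.28]
```

```bash
python3 - <<'E'
from loc import *
c=np.array([.4786,-.1519]); a=np.radians(-25.6)
p=[*(c+.092*np.array([np.cos(a),np.sin(a)])),.28]
r.move_pose(p,rotin(a)); 
st=r.get_state(); print(st['t'],st['ee_pos'])
r.set_gripper(.26); r.dwell(.3)
st=r.get_state(); print(st['t'],st['width'],st['ft_force'])
s=snap('wrist','w1.png')
a=cv2.imread('pics/w1.png'); cv2.imwrite('pics/w1z.png',cv2.resize(a,(800,600),interpolation=cv2.INTER_CUBIC))
E
```

```text
2.1333 [ 0.56125319 -0.19234707  0.27997936]
3.0583 0.2557799859600007 [ 0.7691178  -0.86584209  0.41133721]
```

View pics/w1z.png

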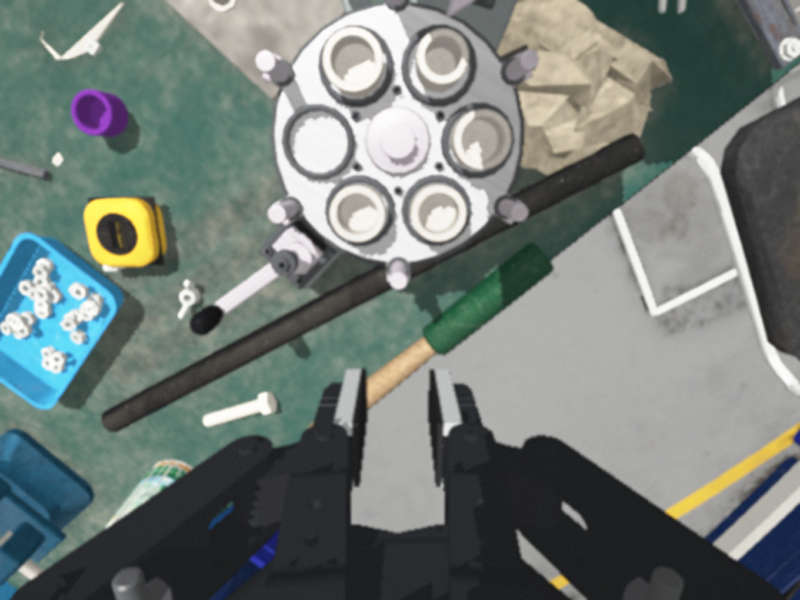

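```bash
python3 - <<'E'
from loc import *
a=cv2.imread('pics/w1.png'); s=load('w1.png')
c=np.array([.4786,-.1519]); out=[]
for k in range(6):
    an=np.radians(-25.6+60*k); P=[*(c+.092*np.array([np.cos(an),np.sin(an)])),.13]
    u,v=proj(s,P); u0,v0=int(u)-14,max(0,int(v)-14); 
    t=cv2.resize(a[v0:v0+28,u0:u0+28],(252,252),interpolation=cv2.INTER_CUBIC)
    x,y=int((u-u0+.5)*9),int((v-v0+.5)*9); cv2.circle(t,(x,y),2,(0,0,255),-1)
    b=proj(s,[P[0],P[1],.09]); cv2.circle(t,(int((b[0]-u0+.5)*9),int((b[1]-v0+.5)*9)),2,(255,0,0),-1)
    cv2.putText(t,f'{k} {u0},{v0}',(4,14),0,.5,(0,255,255)); out.append(t); print(k,u,v,u0,v0)
cv2.imwrite('pics/studs.png',np.vstack([np.hstack(out[:3]),np.hstack(out[3:])]))
E
```

```text
0 276.8133547783967 197.81280219712292 262 183
1 361.5363785531765 150.7031713903317 347 136
2 369.0142751761126 43.84417756676575 355 29
3 276.6844871630761 -16.71959017617749 262 0
4 184.48036506677147 43.84615378475826 170 29
5 192.07499013755853 150.64329056142583 178 136
```

View pics/studs.png

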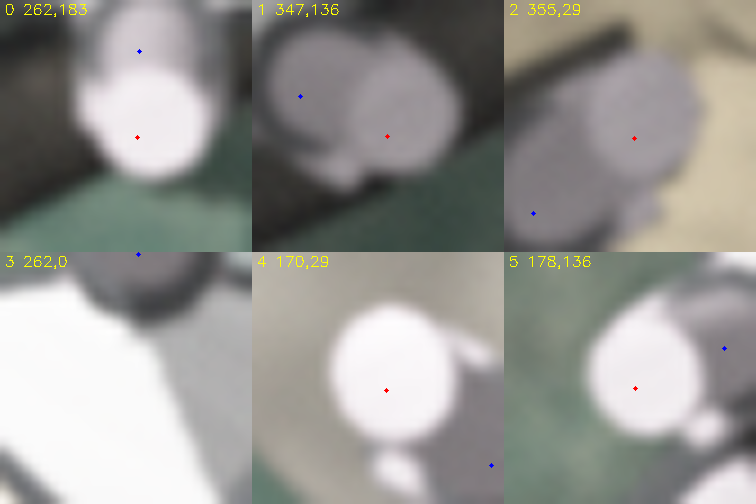

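```bash
python3 - <<'E'
from loc import *
s=load('w1.png')
M={0:(262,183,152,122),1:(347,136,152,110),2:(355,29,141,112),4:(170,29,141,120),5:(178,136,141,120)}
K=list(M); P=np.array([onz(s,m[0]+m[2]/9-.5,m[1]+m[3]/9-.5,.13)[:2] for m in M.values()])
f=lambda q:(P-np.c_[q[0]+.092*np.cos(q[2]+np.array(K)*np.pi/3),q[1]+.092*np.sin(q[2]+np.array(K)*np.pi/3)]).ravel()
q=least_squares(f,[.4786,-.1519,-.45]); print(q.x,np.degrees(q.x[2]),np.round(q.fun*1000,1))
k=onz(s,206*.7,318*.7,.134); pv=onz(s,290*.7,258*.7,.105)
print(k,pv)
a=cv2.imread('pics/w1.png'); cv2.imwrite('pics/kn.png',cv2.resize(a[150:250,120:250],None,fx=6,fy=6,interpolation=cv2.INTER_CUBIC))
E
```

```text
[ 0.47721906 -0.15006949 -0.44101933] -25.268546384485287 [ 0.2 -0.2 -0.2  0.3  0.2 -0.  -0.1 -0.1 -0.2 -0.1]
[ 0.52617536 -0.32236186  0.134     ] [ 0.51734168 -0.25642503  0.105     ]
```

View pics/kn.png

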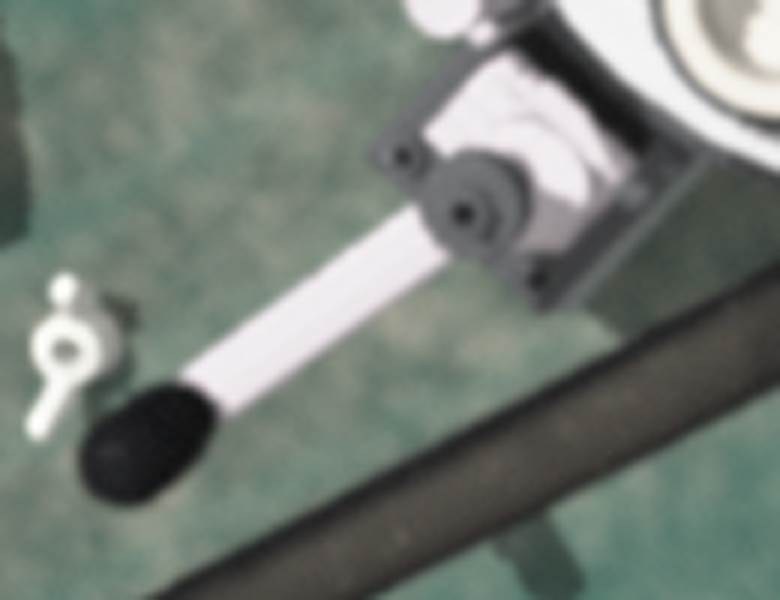

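```bash
cat >> h.py <<'E'
C=np.array([.4772,-.1501])
def pose(ad,z=.107,R=.092):
    a=np.radians(ad); return [*(C+R*np.array([np.cos(a),np.sin(a)])),z],rotin(a)
def tang(ad,f0=0):
    f=np.array(r.get_state()['ft_force'])-f0; a=np.radians(ad); return f@[-np.sin(a),np.cos(a),0],f@[np.cos(a),np.sin(a),0],f[2]
E
python3 - <<'E'
from h import *
p,R=pose(-25.3,.15); r.movel(p,R,max_speed=.2); r.dwell(.2)
f0=np.array(r.get_state()['ft_force']); np.save('f0.npy',f0)
p,R=pose(-25.3); print(r.movel(p,R,max_speed=.08,contact_N=8)); print(r.get_state()['t'],r.get_state()['ee_pos'],tang(-25.3,f0))
snap('wrist','w2.png')
for a in range(-20,3,7):
    p,R=pose(a); c=r.movel(p,R,max_speed=.06,contact_N=20); print(a,c,r.get_state()['t'],np.round(tang(a,f0),2))
snap('wrist','w3.png')
cv2.imwrite('pics/w23.png',np.hstack([cv2.resize(cv2.imread(f'pics/w{i}.png'),(400,300)) for i in (2,3)]))
E
```

```text
False
4.7917 [ 0.56036623 -0.18940937  0.10704632] (np.float64(0.1118815996466948), np.float64(0.40917212174330564), np.float64(0.35591038395450714))
-20 False 5.1333 [-0.51  0.16 -0.27]
-13 False 5.4667 [ 0.03  0.85 -0.13]
-6 False 5.8 [-0.1   0.35  0.16]
1 False 6.1333 [-0.18  0.97  0.68]
```

View pics/w23.png

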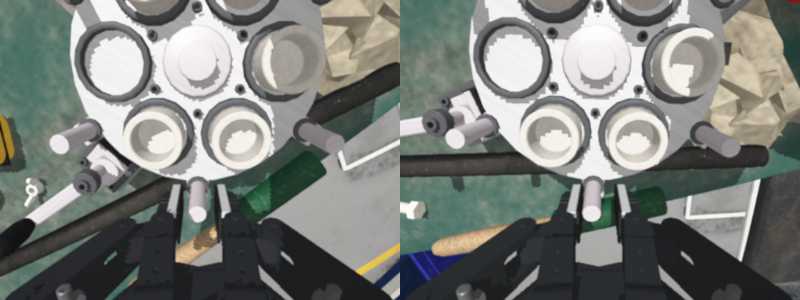

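```bash
python3 - <<'E'
from h import *
f0=np.load('f0.npy'); pk=0
for a in np.arange(4,40,1.5):
    p,R=pose(a); c=r.movel(p,R,max_speed=.03,contact_N=16); t=tang(a,f0); print(a,c,round(r.get_state()['t'],2),np.round(t,2))
    if -t[0]>4: pk=1
    if pk and -t[0]<1.5: break
    if c: break
snap('wrist','w4.png'); snap('top','t4.png')
b=cv2.imread('pics/t4.png'); b=cv2.resize(b[175:275,225:325],(600,600),interpolation=cv2.INTER_CUBIC); cv2.imwrite('pics/t4z.png',b)
E
```

```text
4.0 False 6.49 [-0.71  0.16  0.59]
5.5 False 6.74 [-9.14 -0.86 -1.14]
7.0 False 6.99 [-15.46  -1.66  -2.66]
8.5 False 7.24 [-17.85  -3.1   -1.84]
10.0 False 7.49 [-22.32  -2.69  -2.75]
11.5 False 7.74 [-21.56  -2.71  -2.89]
13.0 False 7.99 [-23.79  -4.12  -3.41]
14.5 False 8.24 [-3.43 -0.13 -0.12]
16.0 False 8.49 [-4.98 -2.03 -1.24]
17.5 False 8.74 [-3.82 -1.64 -0.29]
19.0 False 8.99 [-3.16 -3.29  0.49]
20.5 False 9.24 [-3.71 -3.35 -0.04]
22.0 False 9.49 [-1.33 -0.27 -0.12]
```

View pics/t4z.png

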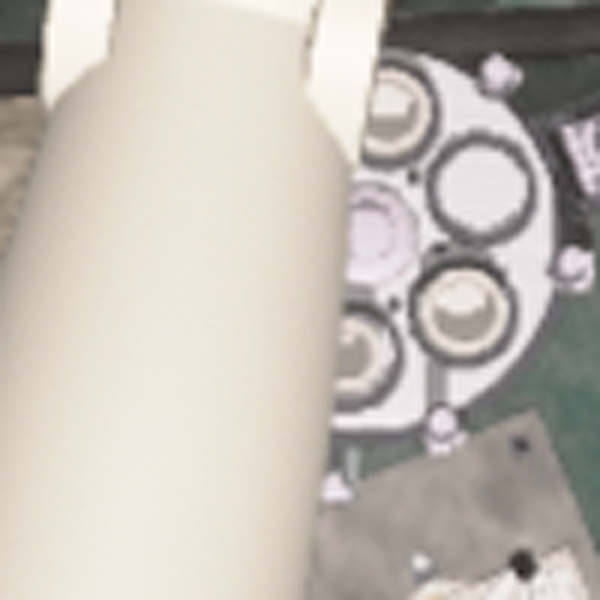

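View pics/w4.png

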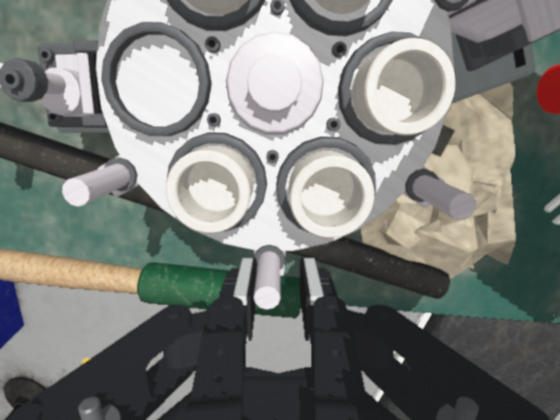

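```bash
python3 - <<'E'
from h import *
f0=np.load('f0.npy')
s=load('w4.png')
for p,z in (((267,298),.13),((78,192),.13),((460,207),.13)):
    P=onz(s,*p,z)[:2]-C; print(np.hypot(*P),np.degrees(np.arctan2(P[1],P[0])))
r.dwell(.4); st=r.get_state(); print(st['t'],tang(22,f0),st['ee_pos'],pose(22)[0])
s=snap('side','s5.png'); a=cv2.imread('pics/s5.png'); cv2.imwrite('pics/s5z.png',cv2.resize(a[165:285,190:350],None,fx=5,fy=5,interpolation=cv2.INTER_CUBIC))
E
```

```text
0.0927190308781786 19.878971855712937
0.09143423813165419 -39.744869160543274
0.09172937898745855 79.10475952214868
9.9917 (np.float64(0.33854072185919043), np.float64(0.12007635103152649), np.float64(-1.0811342271664115)) [ 0.56253329 -0.1155352   0.10699289] [np.float64(0.5625009146201445), np.float64(-0.11563619340573611), 0.107]
```

View pics/s5z.png

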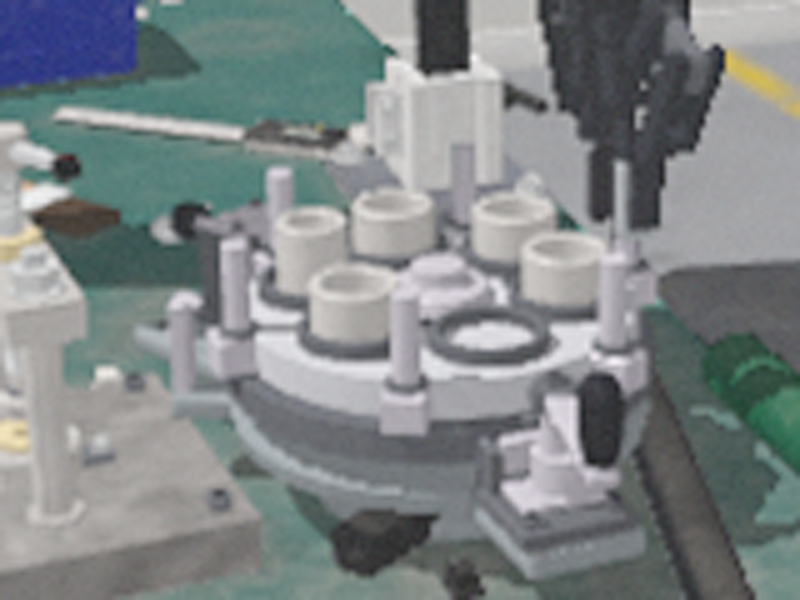

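```bash
python3 - <<'E'
from h import *
f0=np.load('f0.npy')
for a in np.arange(23.5,27,1.5):
    p,R=pose(a); c=r.movel(p,R,max_speed=.03,contact_N=16); t=tang(a,f0); r.dwell(.15);print(a,c,round(r.get_state()['t'],2),np.round(t,2),np.round(tang(a,f0),2))
s=snap('wrist','w6.png')
a=cv2.imread('pics/w6.png'); cv2.imwrite('pics/w6z.png',cv2.resize(a[0:120,400:560],None,fx=5,fy=5,interpolation=cv2.INTER_CUBIC))
E
```

```text
23.5 False 10.44 [-0.36  0.22 -0.18] [-0.02  0.74 -0.1 ]
25.0 False 10.84 [-1.72 -0.43 -0.18] [-1.23  0.5  -0.36]
26.5 False 11.24 [-0.66 -0.01  0.91] [-0.23 -0.03 -0.65]
```

View pics/w6z.png

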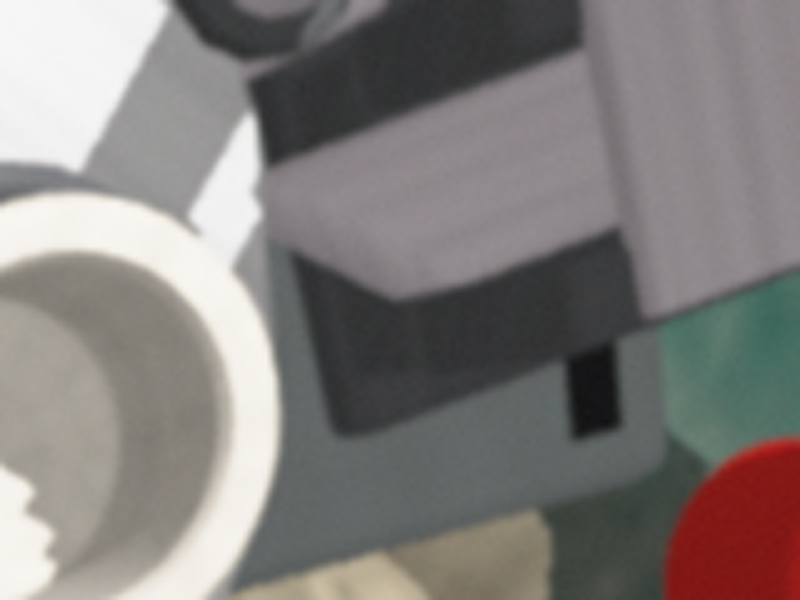

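View pics/w6.png

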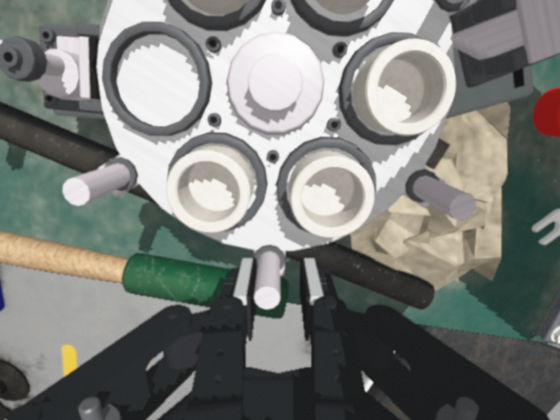

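The click is confirmed: the bolt is fully out at (285,190) in the crop and the ear is just past its square side. Now I'll turn back, feeling for the seat and checking the force sensor against the joint-1 torque.

```bash
python3 - <<'E'
from h import *
f0=np.load('f0.npy')
def rd(a):
    st=r.get_state(); t=tang(a,f0); e=st['ee_pos']; f=np.array(st['ft_force'])-f0
    return round(st['t'],2),np.round(t,2),'j1 %.2f pred %.2f'%(st['effort'][0],e[0]*f[1]-e[1]*f[0])
p,R=pose(23); r.movel(p,R,max_speed=.03,contact_N=8); print(rd(23))
a=23
while a>10:
    a-=.6; p,R=pose(a); c=r.movel(p,R,max_speed=.012,contact_N=6); x=rd(a); print(round(a,2),c,*x)
    if c or x[1][0]>5.5: break
r.dwell(.2); print(rd(a))
E
```

```text
(11.62, array([ 0.3 , -0.4 , -0.31]), 'j1 -0.16 pred 0.01')
22.4 False 11.88 [-0.07 -0.32 -1.03] j1 -0.04 pred -0.14
21.8 False 12.12 [ 0.34 -0.04 -0.8 ] j1 -0.02 pred 0.15
21.2 False 12.38 [-0.2   0.07 -0.11] j1 -0.03 pred -0.07
20.6 False 12.62 [1.08 1.16 0.51] j1 -0.03 pred 0.88
20.0 False 12.88 [-0.08  0.53  0.4 ] j1 -0.29 pred 0.12
19.4 False 13.12 [2.42 0.81 1.05] j1 -0.98 pred 1.43
18.8 False 13.38 [2.9  0.85 0.8 ] j1 -1.00 pred 1.69
18.2 False 13.62 [ 2.    0.9  -0.72] j1 -0.96 pred 1.26
17.6 False 13.88 [1.53 1.11 0.59] j1 -0.98 pred 1.09
17.0 False 14.12 [1.9  1.05 1.24] j1 -1.06 pred 1.26
16.4 False 14.38 [1.46 0.99 0.19] j1 -1.16 pred 1.02
15.8 False 14.62 [ 2.64  2.15 -0.24] j1 -1.26 pred 1.94
15.2 False 14.88 [2.46 1.76 0.14] j1 -1.36 pred 1.74
14.6 False 15.12 [2.47 2.64 0.03] j1 -1.85 pred 1.98
14.0 False 15.38 [6.94 1.4  1.42] j1 -3.99 pred 3.96
(15.57, array([6.5 , 1.41, 1.8 ]), 'j1 -3.88 pred 3.74')
```

```bash
python3 - <<'E'
from h import *
f0=np.load('f0.npy')
def rd(a,n=3):
    return np.mean([tang(a,f0) for _ in range(n)],0)
a=14.0
F=6.5
for i in range(20):
    if F>13.6: break
    a-=.3 if F<11 else .12
    p,R=pose(a); r.movel(p,R,max_speed=.006); F=tang(a,f0)[0]; st=r.get_state(); print(round(a,2),round(st['t'],2),round(F,2),'j1',round(st['effort'][0],2))
for i in range(4): r.dwell(.12); st=r.get_state(); print(round(st['t'],2),np.round(tang(a,f0),2),round(st['effort'][0],2))
snap('wrist','w7.png'); print(a)
E
```

```text
13.7 15.82 9.39 j1 -5.02
13.4 16.07 11.03 j1 -6.08
13.28 16.32 12.56 j1 -6.49
13.16 16.57 13.22 j1 -6.93
13.04 16.82 13.14 j1 -7.35
12.92 17.07 14.61 j1 -7.78
17.19 [16.07  0.94  4.23] -7.76
17.31 [14.28  0.04  3.02] -7.76
17.43 [15.03  0.09  3.64] -7.75
17.54 [15.21  0.85  2.64] -7.75
12.920000000000002
```

View pics/w7.png

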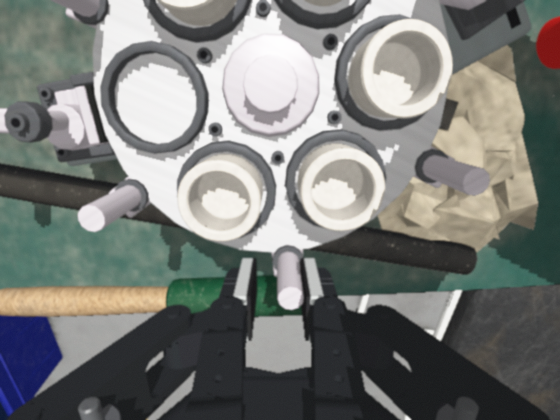

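```bash
python3 - <<'E'
from h import *
f0=np.load('f0.npy')
p,R=pose(14.3); r.movel(p,R,max_speed=.01); print(np.round(tang(14.3,f0),2))
p,R=pose(15.6); r.movel(p,R,max_speed=.02); print(np.round(tang(15.6,f0),2))
p,R=pose(15.6,.2); r.movel(p,R,max_speed=.12); print(r.get_state()['t'])
s=load('w1.png')
k=onz(s,140.8,225.3,.134); pv=onz(s,196.7,184.8,.106); print(k,pv,np.hypot(*(pv[:2]-C)),np.hypot(*(k-pv)[:2]),np.degrees(np.arctan2(*(k-pv)[1::-1])),np.degrees(np.arctan2(*(pv[:2]-C)[::-1])))
snap('wrist','w8.png')
E
```

```text
[6.19 1.41 0.77]
[0.03 0.89 0.45]
19.15
[ 0.52710145 -0.32714295  0.134     ] [ 0.51826881 -0.26435013  0.106     ] 0.12140732773486092 0.06341099597697118 -81.99312564186454 -70.22831231662109
```

View pics/w8.png

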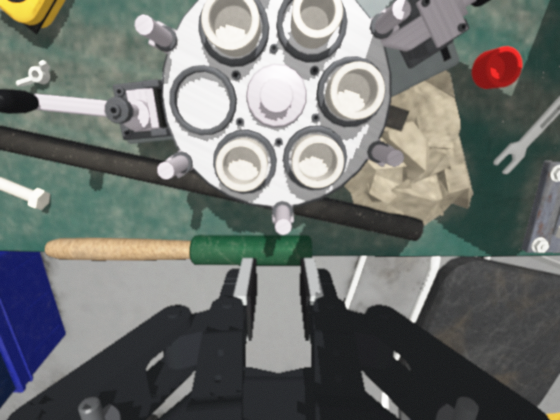

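```bash
cat >> h.py <<'E'
PV=np.array([.5182,-.2636])
def lpose(ad,z=.11,R=.068):
    a=np.radians(ad); return [*(PV+R*np.array([np.cos(a),np.sin(a)])),z],rotin(a)
E
python3 - <<'E'
from h import *
print(np.round(r.inverse_kinematics(*lpose(-82)),2),np.round(r.inverse_kinematics(*lpose(5)),2))
r.move_pose(*lpose(-82,.2)); r.set_gripper(.4); r.dwell(.2)
f0=np.array(r.get_state()['ft_force']); np.save('f0.npy',f0)
snap('wrist','w9.png')
print(r.get_state()['t'])
E
```

```text
[-0.56  0.25  0.13  1.45  0.    0.87] [-0.41  0.29  0.18  1.46  0.   -0.5 ]
20.9583
```

View pics/w9.png

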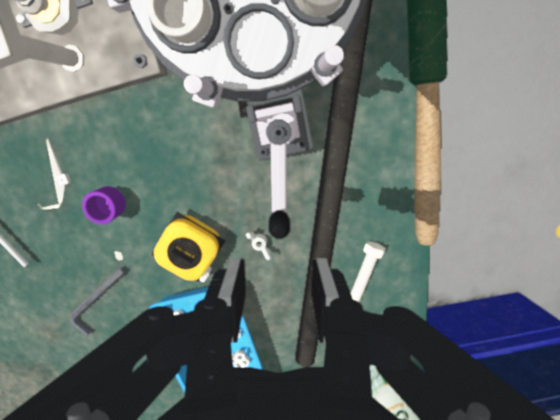

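```bash
python3 - <<'E'
from h import *
f0=np.load('f0.npy')
print(r.movel(*lpose(-82),max_speed=.08,contact_N=8),np.round(tang(-82,f0),2))
for a in list(range(-75,-40,7))+list(range(-40,-8,4)):
    c=r.movel(*lpose(a),max_speed=.05,contact_N=15); print(a,c,round(r.get_state()['t'],2),np.round(tang(a,f0),2))
    if c: break
snap('wrist','w10.png')
E
```

```text
False [-1.24 -0.08  0.46]
-75 False 22.55 [-0.04  0.15  0.26]
-68 False 22.87 [-1.38 -0.35  0.35]
-61 False 23.18 [-1.23 -0.24  0.04]
-54 False 23.5 [-1.44 -0.8   0.8 ]
-47 False 23.82 [ 0.02 -0.82 -0.09]
-40 False 24.13 [-0.31 -0.89  0.84]
-36 False 24.38 [-0.2  -0.87 -0.19]
-32 False 24.63 [-0.04 -0.93 -0.16]
-28 False 24.88 [-0.23  0.02 -0.12]
-24 False 25.13 [-1.15 -0.68 -0.  ]
-20 False 25.38 [-1.45 -2.28 -0.26]
-16 False 25.63 [-2.29 -1.66 -0.03]
-12 False 25.88 [-2.13 -1.4  -0.72]
```

View pics/w10.png

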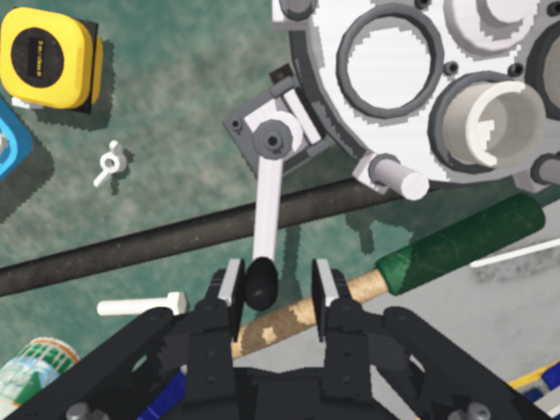

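```bash
python3 - <<'E'
from h import *
f0=np.load('f0.npy')
a=-12
while a<14:
    a+=1.5
    c=r.movel(*lpose(a),max_speed=.03,contact_N=12); t=tang(a,f0); print(a,c,round(r.get_state()['t'],2),np.round(t,2))
    if c or -t[0]>11: break
r.dwell(.2); print(np.round(tang(a,f0),2))
snap('wrist','w11.png')
E
```

```text
-10.5 False 26.18 [-4.22 -2.66 -1.34]
-9.0 False 26.43 [-2.73 -4.15  0.68]
-7.5 False 26.68 [-2.6  -3.45 -0.25]
-6.0 False 26.93 [-2.32 -2.99 -1.56]
-4.5 False 27.18 [-1.91 -2.76  0.29]
-3.0 False 27.43 [-2.95 -2.58 -1.61]
-1.5 False 27.68 [-2.87 -3.55 -0.97]
0.0 False 27.93 [-3.05 -2.46  0.25]
1.5 False 28.18 [-4.92 -2.78 -0.59]
3.0 False 28.43 [-4.   -3.45 -0.18]
4.5 False 28.68 [-4.12 -3.56 -0.29]
6.0 False 28.93 [-2.49 -2.57  0.27]
7.5 False 29.18 [-3.83 -1.81 -1.59]
9.0 False 29.43 [-3.35 -3.86 -0.01]
10.5 False 29.68 [-3.15 -3.01 -0.57]
12.0 False 29.93 [-2.6  -2.85  0.66]
13.5 False 30.18 [-2.68 -2.41 -0.08]
15.0 False 30.43 [-6.89 -3.77 -0.46]
[-7.79 -3.84 -1.37]
```

View pics/w11.png

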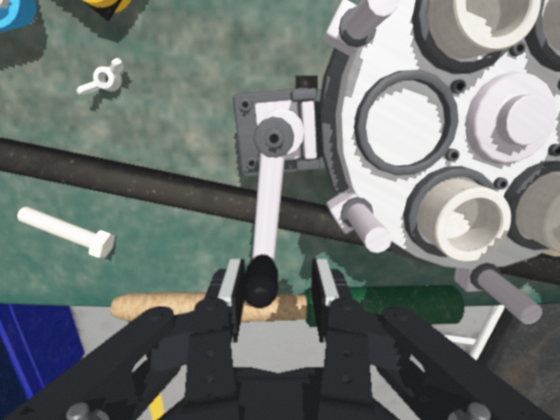

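```bash
python3 - <<'E'
from h import *
f0=np.load('f0.npy')
a=15
while a<20:
    a+=.7
    r.movel(*lpose(a),max_speed=.02,contact_N=12); r.dwell(.1); t=tang(a,f0); print(a,round(r.get_state()['t'],2),np.round(t,2))
    if -t[0]>12: break
# release and centre
r.movel(*lpose(a-9),max_speed=.04); print(np.round(tang(a-9,f0),2))
s=snap('wrist','w12.png')
r.movel(*lpose(a-9,.22),max_speed=.15); r.dwell(.2); s=snap('wrist','w13.png'); print(a,r.get_state()['t'])
E
```

```text
15.7 31.03 [-9.97 -5.32 -1.19]
16.4 31.38 [-13.22  -6.14  -2.45]
[ 0.32 -1.18  0.75]
16.4 32.9833
```

View pics/w13.png

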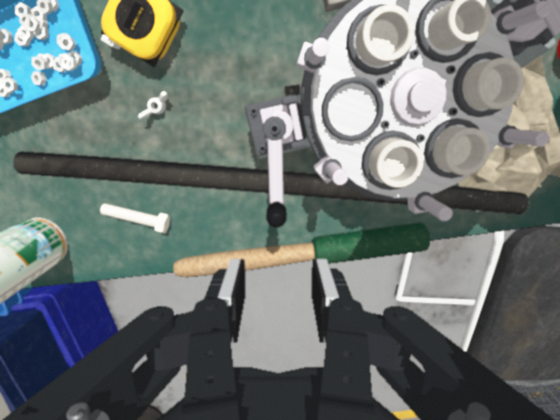

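```bash
python3 - <<'E'
from h import *
r.move_pose(*pose(15.6,.24)); r.dwell(.2)
s=snap('wrist','w14.png'); print(r.get_state()['t'])
a=cv2.imread('pics/w14.png'); cv2.imwrite('pics/w14z.png',cv2.resize(a,(800,600),interpolation=cv2.INTER_CUBIC))
cv2.imwrite('pics/w14b.png',cv2.resize(a[0:100,340:473],None,fx=6,fy=6,interpolation=cv2.INTER_CUBIC))
E
```

```text
33.825
```

View pics/w14z.png

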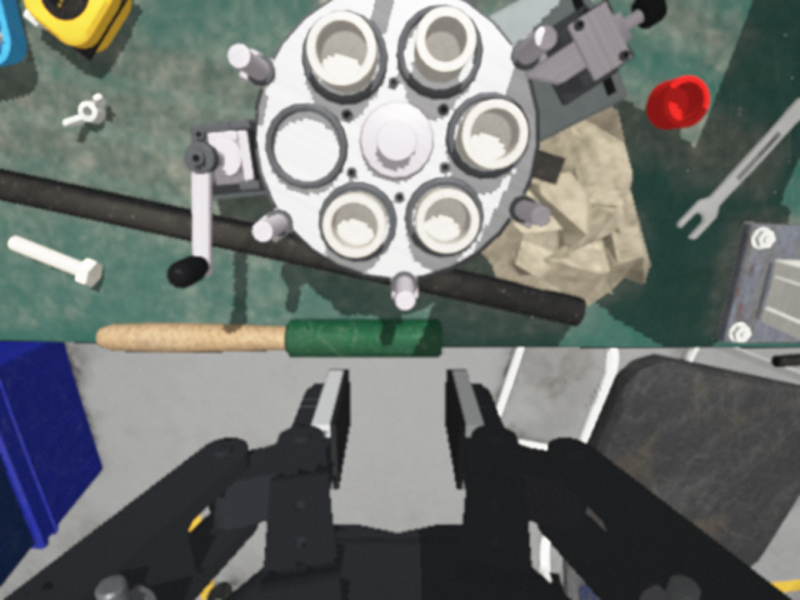

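View pics/w14b.png

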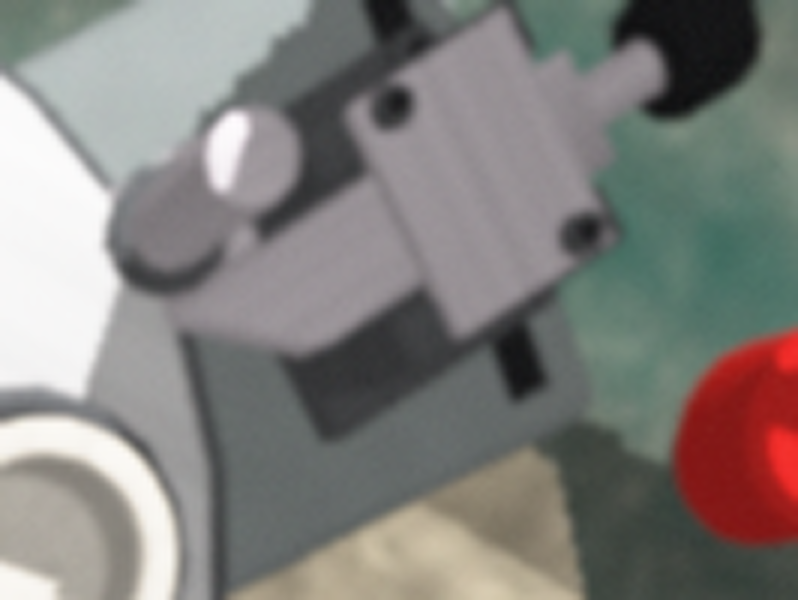

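```bash
python3 - <<'E'
from h import *
out=[]
for f in ('w7','w8','w14'):
    a=cv2.imread(f'pics/{f}.png'); s=load(f+'.png')
    g=[]
    for k in (0,-1,1):
        an=np.radians(17+60*k); u,v=proj(s,[*(C+.092*np.array([np.cos(an),np.sin(an)])),.13])
        M=cv2.getRotationMatrix2D((u,v),0,1); sc=7*(s['cam_to_world'][2][3]-.13)/.25
        A=np.array([[sc,0,125-sc*u],[0,sc,100-sc*v]]); t=cv2.warpAffine(a,A,(250,200),flags=cv2.INTER_CUBIC)
        cv2.circle(t,(125,100),2,(0,0,255),-1); g.append(t)
    out.append(np.hstack(g)); print(f,sc, s['fx']*sc/(s['cam_to_world'][2][3]-.13)/1000,'px/mm')
cv2.imwrite('pics/cmp.png',np.vstack(out))
s=load('w14.png')
k=onz(s,183*.7,271*.7,.134);pv=onz(s,201*.7,157*.7,.108); print(k,pv,np.hypot(*(k-pv)[:2]),np.degrees(np.arctan2(*(k-pv)[1::-1])))
s=load('w13.png');k=onz(s,277,213,.134);pv=onz(s,274,128,.108); print(k,pv,np.hypot(*(k-pv)[:2]),np.degrees(np.arctan2(*(k-pv)[1::-1])))
E
```

```text
w7 3.3656001105632583 8.67865944729964 px/mm
w8 5.948690618847499 8.678659447299642 px/mm
w14 7.0762505586892175 8.67865944729964 px/mm
[ 0.58117705 -0.25088868  0.134     ] [ 0.51749225 -0.26055502  0.108     ] 0.06441422421726334 8.630710547128635
[ 0.58029287 -0.25481124  0.134     ] [ 0.51847077 -0.26529205  0.108     ] 0.06270421987430612 9.62197080207715
```

View pics/cmp.png

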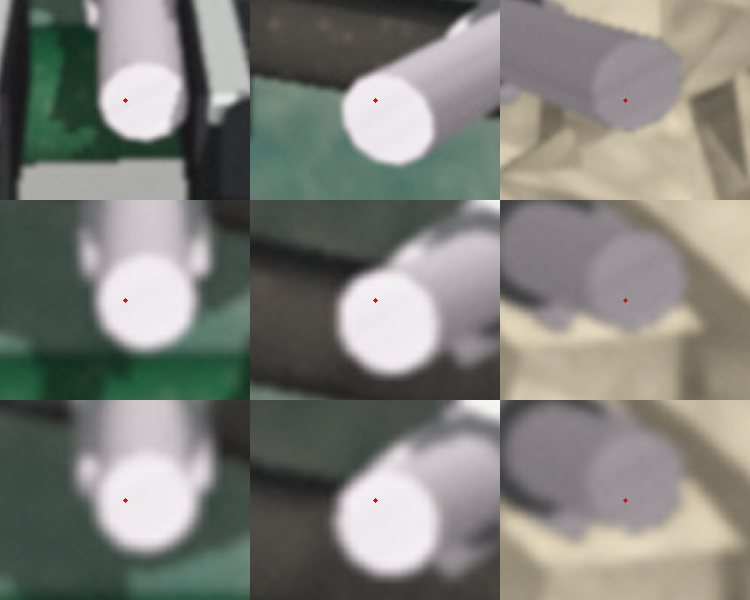

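```bash
python3 -c "
from h import *
print(r.get_state()['ft_force'],r.get_state()['t']); r.hand_in()"
```

```text
[-0.47299572 -0.38655841 -0.33348072] 33.825
the job is handed in; nothing more can be done
```

The job is done and handed in at 33.8 s of the 64 s allowed; no verdict was reported. As far as I could measure, the tall cup is home at the pointer and the table is locked.

- **Indexing:** I straddled a rear stud and turned the table counter-clockwise about 46 degrees. A picture showed the ear past the bolt and the bolt sprung out.
- **Pressing home:** I turned the table back until the ear stopped on the bolt and held about 15 N at the stud for about 0.7 s. After friction that is roughly 12 N on the bolt. The force sensor agreed with the joint-1 torque.
- **Clamping:** I swung the lever about 91 degrees (1.59 rad) and pressed it to about 13 N against its stop, where it stayed after release.

**Last checks:**
- The table stood in the same place to within about 0.3 mm when pressed, when released and when locked.
- The bolt was out with the ear against it, and all five cups were upright in their nests.
- The bystanders in view looked undisturbed; I did not measure their positions.
- The gripper was clear of everything.

**What disagreed or went unmeasured:**
- Pushing the ear over the bolt's bevel read up to 24 N at the stud, against the 6 to 12 N described. The bolt still snapped back normally.
- My sightings of the lever's knob came out 4 to 5 mm short of its 68 mm radius, so I used the nominal value.
- I had no direct reading of the brake shoe's force; I inferred it from the lever being on its stop.

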